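# Lay out the handlebar parts on the mat for fitting

## Task

Lay out the bike parts on the black mat, where the stem and the bell are already fastened at the two ends of the row line: set the spacer ring centred on top of the stem's steerer clamp and the stem cap centred on top of the spacer, and stand the jar of bolts midway between the steerer clamp and the bell. Then stand the front light 9 cm straight behind the jar's place (the side away from the robot), and lay the screwdriver 9 cm straight in front of it (the robot's side), parallel to the row with its mid-length opposite the jar. Keep the jar upright, and leave the tin and the mug where they are.

Things in the scene. Friction and masses are not known exactly. Their poses are not given: they have to be found in the camera images.
- mat: Fixed black rubber mat, 250 (its x) x 310 (its y) x 3 mm thick, with two thin grey lines crossing at its centre. Origin: centre of its underside, on the work surface. Its y axis is the row line, its +x points away from the robot ('behind'), within about 0.25 rad of world x. The stem's steerer clamp and the bell stand on the row line 115 mm either side of the centre, so the midpoint between them is the mat's centre.
- stem: Fixed aluminium handlebar stem on the mat, at one end or the other of the row (it changes). Origin: centre of the underside of the upright steerer clamp, a cylinder 40 mm across and 40 mm tall with a flat top (its dark bore is closed, so things rest on it); a pair of small lugs stands out 25 mm to its -x. From it a 26 mm wide bar runs along its +x (away from the robot) to a horizontal handlebar clamp 40 mm across, 44 mm long, centred 80 mm from the origin.
- bell: Fixed steel bicycle bell on the mat, a dome 54 mm across and 40 mm tall, at the other end of the row. Origin: centre of its underside.
- spacer: Loose aluminium headset spacer: ring 36 mm outside, 29 mm inside, 15 mm tall, lying flat. Origin: centre of its underside, z up.
- cap: Loose aluminium stem cap: disc 34 mm across, 10 mm tall, with a small dark bolt hole in its flat top. Origin: centre of its underside, z up.
- jar: Loose open glass jar with four steel bolts at its bottom (they stay in it), 52 mm across, 50 mm tall, straight sided, wall 3 mm, about 0.16 kg. Origin: centre of its underside, z up.
- light: Loose black plastic front light, standing on its flat foot: 56 mm long (its x, round lens at +x), 34 mm wide (its y), 30 mm tall, straight parallel sides from 7 to 25 mm above its underside. Origin: centre of its underside. It may face any way.
- screwdriver: Loose screwdriver lying flat: 150 mm long along its x, squarish red handle 76 mm long and 24 x 24 mm from x = -75 to +1 mm, then a thin steel shaft to the tip at x = +75 mm, 12 mm up. Origin: at its mid-length, on the level of its underside; it balances in the handle, about 30 mm towards -x; grip it there. It may lie with its handle to either side.
- tin: Bystander: loose closed steel patch tin, 60 x 38 x 18 mm. Leave it alone. Origin: centre of its underside.
- mug: Bystander: loose white mug, 80 mm across, 90 mm tall, beyond the mat. Leave it alone. Origin: centre of its underside.
There are look-alikes about, which are no part of the job. Of the things that look like the light, the middle-sized one is meant.

How it is judged:
At the end, for the whole second after the job is handed in: Spacer on steerer clamp and cap on spacer, each centred within 8 mm; jar within 15 mm of the mat's centre; light 90 mm behind it and screwdriver's mid-length 90 mm in front, each within 15 mm in mat x and y; screwdriver within 0.2 rad of the row; others tilted under 0.15 rad; all released, at rest (horizontal distance between spacer and stem below 0.008 m and z of spacer in the frame of stem between 0.036 and 0.044 m and angle between each of spacer, cap, jar, light's own z axis and vertical below 0.15 rad and horizontal distance between cap and spacer below 0.008 m and z of cap in the frame of stem between 0.051 and 0.06 m and horizontal distance between jar and mat below 0.015 m and height (world z) of each of jar, light below 0.008 m and x of light in the frame of mat between 0.075 and 0.105 m and y of light in the frame of mat between -0.015 and 0.015 m and x of screwdriver in the frame of mat between -0.105 and -0.075 m and y of screwdriver in the frame of mat between -0.015 and 0.015 m and height (world z) of screwdriver below 0.02 m and angle between the x axis of screwdriver and the y axis of mat, either way round below 0.2 rad and linear speed of each of spacer, cap, jar, light, screwdriver below 0.02 m/s); the robot touches nothing.
It fails at once if the jar is tipped (more than 0.7 rad) (angle between jar's own z axis and vertical above 0.7 rad).
It fails at once if the tin is moved by more than 30 mm (distance of tin from where it was at the start of the episode above 0.03 m).
It fails at once if the mug is moved by more than 30 mm (distance of mug from where it was at the start of the episode above 0.03 m).
It also fails if it takes over 128 s, if anything falls off the work surface, if the arm or the gripper's body presses on something with over 40 N, if the wrist force passes 120 N, or if a joint passes its speed limit or range.

## Robot

A 6-joint arm with a two-finger parallel gripper is mounted at the origin on the work surface. World frame = base frame: x ahead of the robot, y to its left, z up, the work surface at z = 0. Lengths are in m, angles in rad, forces in N, time in s.
With the tool pointing down it reaches from about 0.4 to 0.825 m from the base axis. Payload 7 kg.
Tool frame: the origin (TCP) lies midway between the tips of the shut fingers; the grasp point (between the pads) lies 19 mm behind it; z points along the fingers, y is the line along which they close (so a half turn about z gives the same grasp; the last joint's range is limited). The gripper opens to 88 mm and grips with 3 to 60 N. Pads are 19 mm wide; open, the fingers measure 130 mm over their backs; the gripper's body (78 mm by 193 mm) begins 47 mm behind the grasp point.
Start: joints at [-0.879, 0.359, 0.012, 0, -1.224, -0.288], TCP at [0.265, -0.621, 0.227] pointing down, gripper open.
Joint ranges: [-3.07, 3.07], [-1.43, 2.12], [-1.02, 1.25], [-3.03, 1.67], [-3.05, -0], [-3.03, 3.03]. Speed limits (rad/s): [2.39, 2.39, 3.01, 3.14, 3.14, 3.14].

## Interface

Orientations are given as [roll, pitch, yaw] about the fixed x, y, z axes, in that order (R = Rz(yaw) Ry(pitch) Rx(roll)).
In Python, from station import get_state, grab_frame, calibration, job_done, boxes_of, regions_of, spot_point gives the robot as it stands. The module is installed in compiled form; this text tells all that it offers.
- The arm moves only by the tool arm_command, never from a script. Its argument "commands" is a list of rows, each an object of numbers: "tx", "ty", "tz": the shift along the tool's x, y, z each as a share of 25 cm, from -1 to 1; "twist": the turn about the tool's z as a share of 180 degrees, from -1 to 1. A call has exactly 8 rows; each row is the pose to reach, as a shift and turn from the pose commanded when the call began, along the tool's axes at that moment, turning the shorter way round; what a row does not reach only later rows make up. A row lasts 1/12 s, in which the tool goes at most 41.7 mm and 7.16 degrees, less where a joint would pass 70% of its speed; a pose out of reach is approached as far as the arm can. A call with a number of a shift or a turn outside -1 to 1 is refused whole. A call with a gripper value outside its range is refused whole. "claw" is the opening, from 0 (shut) to 1 (fully open), set as the call begins (left out, the last holds). The fingers move at their own pace and stop on an object; "grip_force" is the grip in N (left out, the last holds). Time passes only in rows, so rows that repeat a pose let the fingers close, or fill a call up. It gives the time, the measured TCP pose, the force, the opening and the grip force at its end, in the units of the state.
- get_state(): the state, without advancing time (a new reading comes with each control period).
- grab_frame(name): name is "scene" or "top" or "wrist"; returns the picture (420x560x3 uint8, red, green, blue); there is no depth.
- calibration(name): a dict with "camera_matrix" (3x3 intrinsics, pixels), "extrinsics" (4x4, takes a point from camera to world coordinates). Camera axes: x right, y down, z forward; pixel columns grow to the right and rows downward; lengths in m; the calibration is good to about 2 mm. A picture is of the moment at which its call begins: read the wrist's pose just before it. calibration takes no time and is no camera call; for the wrist camera it gives the pose at the moment of the call.
- job_done(): hands the job in; it is judged then, once.
Trained networks look in the newest picture that a camera, given by its name, has taken for a name from the list of things; names that differ only in an ending like _2 or _b are one class to them, and where a whole thing is asked for, a point or a joint stands for the part that bears it (a point fixed in the world has none). Each returns a list of dicts, best first, with "score" (0 to 1); they miss things now and then, are a little off and sometimes report something else, mostly with a low value. They report only what shows in the picture. A call takes as long as a camera call. They do not tell look-alikes from the thing itself.
- boxes_of(query, camera): "rect" ([left, top, right, bottom] in pixels, round what is visible of it).
- regions_of(query, camera): "region" (420x560 bool, what is visible of it) and "rect" ([left, top, right, bottom] in pixels, round what is visible of it).
- spot_point(query, camera): "uv" ([column, row] in pixels: a listed point, or the origin of a listed thing).
The state is a dict: "t": time; "q": joint angles; "qd": joint speeds; "joint_efforts": joint torques, N m; "eef_pos": TCP position; "ee_rot": TCP orientation; "force": force on the tool from outside, world axes, zero at the start; "moment": the same for the moment, N m; "width": finger opening in m; "gripper_force": force on a finger pad.
Only numpy, scipy, OpenCV 4.12 (cv2) and the standard library are available. Lean on these libraries where they do the work, as an engineer would, in place of code of your own. Each camera call takes 0.05 s, during which the arm holds its last target. There are 200 camera calls.

## Working session

There is one attempt and no reset: what is moved stays moved. The work goes in short steps, Python scripts to look and compute and a tool call to move; the robot and the scene stay as the last step left them, time stands still between calls to the robot, and variables do not carry over. Pictures are saved under pics/ and viewed, at most 14 in all, crops included, and the job is handed in when it is done.

Besides the shell and the picture viewer there is one more tool, called after "Call:" by a JSON object that holds its "op" and its "data". arm_command: Moves the arm, as the interface text tells. Shift numbers are shares of 25 cm and turn numbers shares of 180 degrees, none past 1 either way. Its arguments: {"type":"object","properties":{"commands":{"type":"array"},"claw":{"type":"number"},"grip_force":{"type":"number"}},"required":["commands"]}

```bash
mkdir -p pics
cat > h.py <<'E'
import numpy as np, cv2
from station import *
def save(cam,fn,crop=None,scale=1):
    im=grab_frame(cam)
    o=im if crop is None else im[crop[1]:crop[3],crop[0]:crop[2]]
    if scale!=1:o=cv2.resize(o,None,fx=scale,fy=scale,interpolation=cv2.INTER_CUBIC)
    cv2.imwrite('pics/'+fn,o[:,:,::-1]); return im
def ray(cam,uv,z,cal=None):
    c=cal or calibration(cam);K=np.array(c['camera_matrix']);T=np.array(c['extrinsics'])
    d=T[:3,:3]@np.linalg.solve(K,[uv[0],uv[1],1]);o=T[:3,3]
    return o+d*(z-o[2])/d[2]
def proj(cam,p,cal=None):
    c=cal or calibration(cam);K=np.array(c['camera_matrix']);T=np.array(c['extrinsics'])
    q=K@(T[:3,:3].T@(np.array(p)-T[:3,3]));return q[:2]/q[2]
E
python3 - <<'E'
from h import *
save('scene','s0.png');save('top','t0.png')
for c in ('top','scene'):print(c,np.round(calibration(c)['extrinsics'],3).tolist(),np.round(calibration(c)['camera_matrix'],1).tolist())
for n in ['mat','stem','bell','spacer','cap','jar','light','screwdriver','tin','mug']:
    for r in regions_of(n,'top')[:5]:
        m=r['region'];v,u=np.nonzero(m);print(n,round(r['score'],2),np.round(r['rect']),m.sum(),np.round(ray('top',(u.mean(),v.mean()),0.02),3)[:2])
print(get_state()['t'],get_state()['ee_rot'])
E
```

```text
top [[-0.022, -0.99, 0.137, 0.367], [-0.999, 0.025, 0.023, -0.016], [-0.026, -0.137, -0.99, 1.393], [0.0, 0.0, 0.0, 1.0]] [[489.6, 0.0, 290.1], [0.0, 489.6, 202.3], [0.0, 0.0, 1.0]]
scene [[-0.762, 0.341, -0.551, 1.118], [0.648, 0.387, -0.656, 0.671], [-0.01, -0.857, -0.516, 0.564], [0.0, 0.0, 0.0, 1.0]] [[445.2, 0.0, 273.1], [0.0, 445.2, 205.7], [0.0, 0.0, 1.0]]
mat 0.65 [234. 155. 350. 247.] 8790 [0.555 0.012]
mat 0.61 [323. 167. 340. 211.] 526 [ 0.595 -0.105]
stem 0.58 [322. 168. 340. 212.] 555 [ 0.595 -0.105]
bell 0.67 [245. 194. 260. 212.] 295 [0.567 0.126]
spacer 0.44 [430. 198. 444. 209.] 73 [ 0.549 -0.401]
cap 0.69 [148. 193. 157. 205.] 110 [0.575 0.405]
cap 0.2 [138. 238. 165. 257.] 365 [0.44 0.41]
jar 0.59 [139. 235. 163. 257.] 353 [0.44 0.41]
light 0.73 [381. 247. 414. 272.] 555 [ 0.389 -0.275]
light 0.66 [380. 180. 389. 195.] 151 [ 0.597 -0.252]
screwdriver 0.72 [193. 194. 211. 239.] 259 [0.503 0.265]
tin 0.71 [432. 224. 449. 247.] 298 [ 0.453 -0.4  ]
tin 0.69 [193. 125. 228. 160.] 949 [0.742 0.244]
0.6 [-3.14154659e+00  2.36274946e-05 -2.73774828e+00]
```

Run:
```python
import cv2
a=cv2.imread('pics/t0.png')[100:310,120:470];cv2.imwrite('pics/t0c.png',cv2.resize(a,None,fx=2.28,fy=2.28,interpolation=cv2.INTER_CUBIC))
```

```text
(no output)
```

View pics/t0c.png

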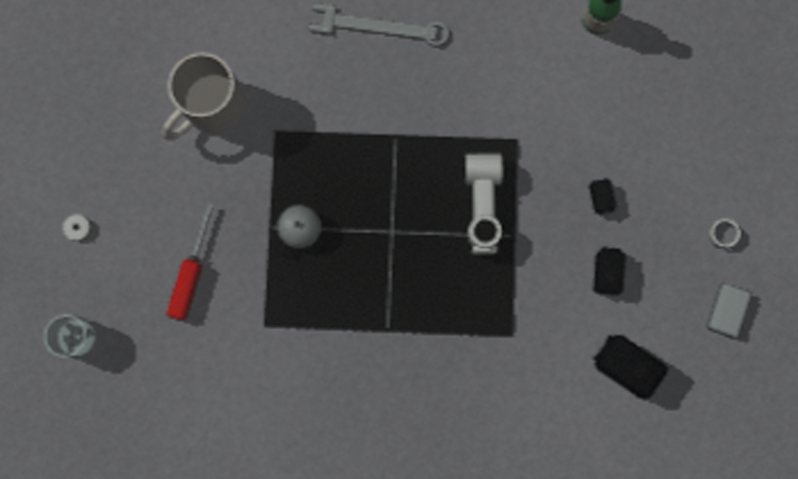

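View pics/s0.png

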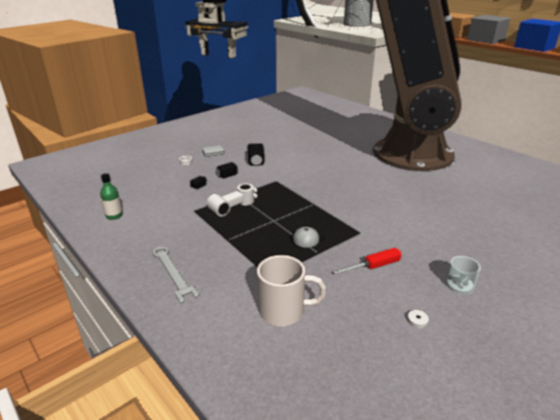

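The top crop shows mug (200,85), cap (76,227), jar (70,336), screwdriver (190,262), bell (299,226), stem clamp (485,232), spacer ring (726,233) and tin (729,311). There are three light look-alikes: small (602,196), middle (609,271) and large (631,366). I choose the middle one, at about (387,219) in the full picture.

```bash
cat >> h.py <<'E'
def rect_of(mask,cam,z,cal=None):
    v,u=np.nonzero(mask);P=np.array([ray(cam,(a,b),z,cal)[:2] for a,b in zip(u,v)],np.float32)*1000
    return cv2.minAreaRect(P)
E
python3 - <<'E'
from h import *
im=cv2.imread('pics/t0.png')[:,:,::-1].astype(int)
g=im.max(2)
# mat
n,l,s,c=cv2.connectedComponentsWithStats((g<45).astype(np.uint8))
for i in range(1,n):
    if s[i,4]>60: print('dark',s[i],np.round(c[i],1),[np.round(x,1) for x in rect_of(l==i,'top',0.003 if s[i,4]>3000 else .02)])
red=((im[:,:,0]>100)&(im[:,:,1]<70))
print('handle',rect_of(red,'top',.018))
for n,z in [('spacer',.015),('cap',.01),('jar',.05),('bell',.02),('stem',.04),('mat',.003),('tin',0.0),('mug',0),('screwdriver',0.01),('light',0)]:
    for r in spot_point(n,'top')[:3]:print(n,round(r['score'],2),np.round(r['uv'],1),np.round(ray('top',r['uv'],0),3))
def P(x,y,z):print(np.round(ray('top',(120+x/2.28,100+y/2.28),z),4))
for a in [(485,232,.04),(299,226,.02),(393,232,.003),(726,233,.015),(76,227,.01),(70,336,.05),(609,271,.03),(396,140,.003),(388,327,.003)]:P(*a)
print(calibration('wrist'))
E
```

```text
dark [148  61  19  16 118] [159.4  71.6] [array([959.2, 394.6]), array([35.2, 59.2]), np.float64(34.7)]
dark [  0 151  21  19 100] [  9.3 159.6] [array([701.2, 828.4]), array([82.8, 16.7]), np.float64(53.9)]
dark [555 153   5  45 116] [557.9 169.9] [array([ 616.6, -737.4]), array([ 11.1, 126.2]), np.float64(84.5)]Traceback (most recent call last):
  File "<stdin>", line 7, in <module>
  File "h.py", line 16, in rect_of
    v,u=np.nonzero(mask);P=np.array([ray(cam,(a,b),z,cal)[:2] for a,b in zip(u,v)],np.float32)*1000
                                     ~~~^^^^^^^^^^^^^^^^^
  File "h.py", line 9, in ray
    c=cal or calibration(cam);K=np.array(c['camera_matrix']);T=np.array(c['extrinsics'])
             ~~~~~~~~~~~^^^^^
ValueError: time passes only in moves, steps and waits
```

```bash
sed -i 's/c=cal or calibration(cam)/c=cal or cc(cam)/; s/^def save/_C={}\ndef cc(cam):\n    if cam not in _C:_C[cam]=calibration(cam)\n    return _C[cam]\ndef save/' h.py
python3 - <<'E'
from h import *
im=cv2.imread('pics/t0.png')[:,:,::-1].astype(int)
g=im.max(2)
n,l,s,c=cv2.connectedComponentsWithStats((g<45).astype(np.uint8))
for i in range(1,n):
    if s[i,4]>60 and 200<c[i][0]<450: print('dark',s[i],np.round(c[i],1),[np.round(x,1) for x in rect_of(l==i,'top',0.003 if s[i,4]>3000 else .02)])
red=((im[:,:,0]>100)&(im[:,:,1]<70));red[:,:150]=0;red[:,260:]=0
print('handle',rect_of(red,'top',.018))
def P(x,y,z):print(np.round(ray('top',(120+x/2.28,100+y/2.28),z),4))
for a in [(485,232,.04),(299,226,.02),(393,232,.003),(726,233,.015),(76,227,.01),(70,336,.05),(609,271,.03),(396,140,.003),(388,327,.003)]:P(*a)
grab_frame('top')
for n in ['spacer','cap','jar','bell','stem','mat','tin','mug','screwdriver','light']:
    for r in spot_point(n,'top')[:2]:print(n,round(r['score'],2),np.round(r['uv'],1),np.round(ray('top',r['uv'],0.003 if n in('mat','bell','stem') else 0),3))
print(calibration('wrist'),get_state()['t'])
E
```

```text
dark [ 236  157  111   90 8137] [290.3 203.1] [array([563. ,  11.2]), array([310.4, 249.3]), np.float64(86.4)]
dark [379 179  11  15 134] [384.  185.9] [array([ 597.6, -251.9]), array([40.9, 27.2]), np.float64(8.5)]
dark [380 209  15  21 253] [387.1 218.9] [array([ 504. , -255.8]), array([36.6, 57. ]), np.float64(83.3)]
dark [ 231  235  329  185 9190] [405.7 349.7] [array([  91.1, -333.5]), array([ 393.1, 1000.8]), np.float64(20.2)]
dark [381 247  32  28 536] [396.4 260.3] [array([ 388.3, -275.3]), array([81.8, 51.1]), np.float64(54.7)]
dark [ 230  381  102   39 2533] [281.5 402.3] [array([23.1, 53.5]), array([270.5,  97.4]), np.float64(89.2)]
handle ((818.8405151367188, 304.13592529296875), (262.95159912109375, 705.0657958984375), 82.1943130493164)
[ 0.5532 -0.104   0.04  ]
[0.5694 0.1255 0.02  ]
[0.5613 0.009  0.003 ]
[ 0.5478 -0.4029  0.015 ]
[0.5769 0.4084 0.01  ]
[0.4378 0.4012 0.05  ]
[ 0.5027 -0.2541  0.03  ]
[0.6792 0.0025 0.003 ]
[0.4423 0.0179 0.003 ]
spacer 0.6 [437.7 202.6] [ 0.549 -0.405  0.   ]
cap 0.62 [152.4 198.3] [0.582 0.414 0.   ]
jar 0.89 [154.1 250.2] [0.432 0.4
[... 310 characters left out ...]
535 0.267 0.   ]
screwdriver 0.25 [436.5 236.8] [ 0.451 -0.396  0.   ]
light 0.81 [394.8 259.9] [ 0.389 -0.275  0.   ]
light 0.68 [386.3 188.4] [ 0.593 -0.261  0.   ]
{'camera_matrix': array([[364.85522237,   0.        , 277.97420148],
       [  0.        , 364.85522237, 210.2441619 ],
       [  0.        ,   0.        ,   1.        ]]), 'extrinsics': array([[-3.94244237e-01,  8.80130256e-01,  2.64465904e-01,
         1.95079359e-01],
       [ 9.19005629e-01,  3.77682521e-01,  1.13068862e-01,
        -6.50920943e-01],
       [-3.68823136e-04,  2.87622402e-01, -9.57743817e-01,
         3.84503580e-01],
       [ 0.00000000e+00,  0.00000000e+00,  0.00000000e+00,
         1.00000000e+00]])} 1.15
```

```bash
cat >> h.py <<'E'
def axes(yaw):
    c,s=np.cos(yaw),np.sin(yaw);return np.array([[c,s,0],[s,-c,0],[0,0,-1.]])
def plan(targets,start=None):
    "targets [x,y,z,yaw] ; prints rows from each target to the next"
    if start is None:
        st=get_state();start=[*st['eef_pos'],st['ee_rot'][2]];print('at',np.round(start,4),'t',round(st['t'],2))
    cur=np.array(start,float)
    for t in targets:
        t=np.array(t,float)
        while 1:
            A=axes(cur[3]);d=A@(t[:3]-cur[:3])/.25;dy=-((t[3]-cur[3]+np.pi)%(2*np.pi)-np.pi)/np.pi
            k=max(1,np.ceil(np.abs(d).max()-1e-9));d/=k
            w=dy/k
            d=np.round(d,3);w=round(w,3)
            print('tx %.3f ty %.3f tz %.3f twist %.3f'%(*d,w),'rows %.1f'%max(np.linalg.norm(d)*.25/.0417,abs(w)*180/7.16))
            cur=np.r_[cur[:3]+A.T@d*.25,cur[3]-w*np.pi]
            if k==1:break
    return cur
E
python3 - <<'E'
from h import *
plan([[.549,-.403,.12,-3.14]])
im=cv2.imread('pics/t0.png')[:,:,::-1].astype(int)[170:250,180:220]
red=im[:,:,0]>im[:,:,1]*2
m=np.zeros((420,560),bool);m[170:250,180:220]=red
print('handle',rect_of(m,'top',.018))
E
```

```text
at [ 0.2652 -0.6207  0.2266 -2.7378] t 1.15
tx -0.693 ty 0.177 tz 0.213 twist 0.064 rows 4.5
tx -0.644 ty 0.313 tz 0.213 twist 0.064 rows 4.5
handle ((495.4024658203125, 270.600830078125), (24.4620361328125, 74.73714447021484), 71.6247329711914)
```

Call:
{"op": "arm_command", "data": {"commands": [{"tx":-0.693,"ty":0.177,"tz":0.213,"twist":0.064},{"tx":-0.693,"ty":0.177,"tz":0.213,"twist":0.064},{"tx":-0.693,"ty":0.177,"tz":0.213,"twist":0.064},{"tx":-0.693,"ty":0.177,"tz":0.213,"twist":0.064},{"tx":-0.693,"ty":0.177,"tz":0.213,"twist":0.064},{"tx":-0.693,"ty":0.177,"tz":0.213,"twist":0.064},{"tx":-0.693,"ty":0.177,"tz":0.213,"twist":0.064},{"tx":-0.693,"ty":0.177,"tz":0.213,"twist":0.064}], "claw": 1, "grip_force": 15}}

```text
t: 1.82
eef_pos: [0.4071, -0.5121, 0.1735]
ee_rot: [-3.141, -0.0, -2.938]
force: [0.0, -0.1, 0.1]
width: 0.0879
gripper_force: 0.0
```

Call:
{"op": "arm_command", "data": {"commands": [{"tx":-0.644,"ty":0.313,"tz":0.213,"twist":0.064},{"tx":-0.644,"ty":0.313,"tz":0.213,"twist":0.064},{"tx":-0.644,"ty":0.313,"tz":0.213,"twist":0.064},{"tx":-0.644,"ty":0.313,"tz":0.213,"twist":0.064},{"tx":-0.644,"ty":0.313,"tz":0.213,"twist":0.064},{"tx":-0.644,"ty":0.313,"tz":0.213,"twist":0.064},{"tx":-0.644,"ty":0.313,"tz":0.213,"twist":0.064},{"tx":-0.644,"ty":0.313,"tz":0.213,"twist":0.064}]}}

```text
t: 2.48
eef_pos: [0.5485, -0.4039, 0.1205]
ee_rot: [-3.141, 0.0, -3.141]
force: [-0.1, -0.5, -0.4]
width: 0.0875
gripper_force: 0.0
```

```bash
cat >> h.py <<'E'
def circ(n,z,cam='wrist',img=None):
    "top-z circle centre from region: world points of mask -> enclosing circle"
    cal=cc(cam)
    for r in regions_of(n,cam)[:3]:
        v,u=np.nonzero(r['region'])
        P=np.array([ray(cam,(a,b),z,cal)[:2] for a,b in zip(u,v)],np.float32)*1000
        print(n,round(r['score'],2),np.round(r['rect']),'encl',np.round(cv2.minEnclosingCircle(P),1) if 0 else [np.round(q,1) for q in cv2.minEnclosingCircle(P)],'mean',np.round(P.mean(0),1),'rect',[np.round(q,1) for q in cv2.minAreaRect(P)])
E
python3 - <<'E'
from h import *
save('wrist','w1.png')
circ('spacer',.015)
for r in spot_point('spacer','wrist')[:3]:print(r,ray('wrist',r['uv'],0))
E
```

```text
spacer 0.63 [255. 185. 304. 230.] encl [array([ 548.6, -403.1]), np.float64(19.4)] mean [ 549.1 -403. ] rect [array([ 548.6, -403.1]), array([38.4, 34.7]), np.float64(0.1)]
{'uv': [278.5, 205.8], 'score': 0.62} [ 0.55201166 -0.40339688  0.        ]
```

View pics/w1.png

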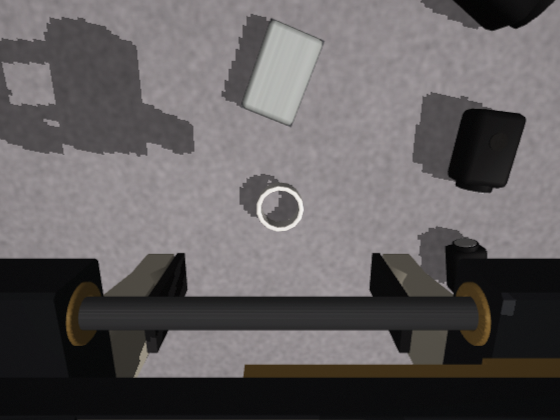

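The picture shows the spacer at (280,208), centred, the tin at (283,72), the middle light at (490,148) and the small look-alike at (465,260). The measured spacer centre is (0.5486,-0.4031).

Call:
{"op": "arm_command", "data": {"commands": [{"ty":0.003,"tz":0.2},{"ty":0.003,"tz":0.3},{"ty":0.003,"tz":0.4},{"ty":0.003,"tz":0.466},{"ty":0.003,"tz":0.466},{"ty":0.003,"tz":0.466},{"ty":0.003,"tz":0.466},{"ty":0.003,"tz":0.466}]}}

```text
invalid input
```

Call:
{"op": "arm_command", "data": {"commands": [{"tz":0},{"tz":0},{"tz":0},{"tz":0},{"tz":0},{"tz":0},{"tz":0},{"tz":0}], "claw": 0}}

```text
invalid input
```

Call:
{"op": "arm_command", "data": {"commands": [{"tx":0,"ty":0.003,"tz":0.2,"twist":0},{"tx":0,"ty":0.003,"tz":0.3,"twist":0},{"tx":0,"ty":0.003,"tz":0.4,"twist":0},{"tx":0,"ty":0.003,"tz":0.466,"twist":0},{"tx":0,"ty":0.003,"tz":0.466,"twist":0},{"tx":0,"ty":0.003,"tz":0.466,"twist":0},{"tx":0,"ty":0.003,"tz":0.466,"twist":0},{"tx":0,"ty":0.003,"tz":0.466,"twist":0}]}}

```text
t: 3.3
eef_pos: [0.549, -0.4027, 0.0042]
ee_rot: [-3.141, 0.001, -3.141]
force: [-0.1, -1.2, 0.6]
width: 0.0876
gripper_force: 0.0
```

Call:
{"op": "arm_command", "data": {"commands": [{"tx":0,"ty":0,"tz":0,"twist":0},{"tx":0,"ty":0,"tz":0,"twist":0},{"tx":0,"ty":0,"tz":0,"twist":0},{"tx":0,"ty":0,"tz":0,"twist":0},{"tx":0,"ty":0,"tz":0,"twist":0},{"tx":0,"ty":0,"tz":0,"twist":0},{"tx":0,"ty":0,"tz":0,"twist":0},{"tx":0,"ty":0,"tz":0,"twist":0}], "claw": 0}}

```text
t: 3.97
eef_pos: [0.5491, -0.4021, 0.0035]
ee_rot: [3.142, -0.0, -3.14]
force: [0.2, -0.2, 0.2]
width: 0.0397
gripper_force: 0.0
```

Run:
```python
from h import *
st=get_state();print(st['width'],st['gripper_force'])
plan([[.549,-.403,.12,-3.14],[.556,-.104,.14,-3.2]])
```

```text
0.03972200243209762 0.0
at [ 0.5491 -0.4021  0.0035 -3.1399] t 3.97
tx 0.000 ty -0.004 tz -0.466 twist 0.000 rows 2.8
tx -0.015 ty 0.598 tz -0.040 twist 0.010 rows 3.6
tx 0.004 ty 0.598 tz -0.040 twist 0.009 rows 3.6
```

Call:
{"op": "arm_command", "data": {"commands": [{"tx":0,"ty":0,"tz":0,"twist":0},{"tx":0,"ty":0,"tz":0,"twist":0},{"tx":0,"ty":0,"tz":0,"twist":0},{"tx":0,"ty":0,"tz":0,"twist":0},{"tx":0,"ty":0,"tz":-0.12,"twist":0},{"tx":0,"ty":0,"tz":-0.28,"twist":0},{"tx":0,"ty":0,"tz":-0.44,"twist":0},{"tx":0,"ty":0,"tz":-0.5,"twist":0}]}}

```text
t: 4.63
eef_pos: [0.5513, -0.4036, 0.135]
ee_rot: [-3.137, 0.006, -3.139]
force: [1.2, -1.0, 0.3]
width: 0.0354
gripper_force: 15.0
```

Run:
```python
from h import *
st=get_state();print(st['width'],st['gripper_force'])
plan([[.556,-.104,.14,-3.2]])
```

```text
0.03539984969996083 15.000215750187635
at [ 0.5513 -0.4036  0.135  -3.1389] t 4.63
tx -0.011 ty 0.599 tz -0.010 twist 0.010 rows 3.6
tx 0.008 ty 0.600 tz -0.010 twist 0.009 rows 3.6
```

Call:
{"op": "arm_command", "data": {"commands": [{"tx":-0.012,"ty":0.1,"tz":-0.02,"twist":0.01},{"tx":-0.012,"ty":0.25,"tz":-0.02,"twist":0.01},{"tx":-0.012,"ty":0.4,"tz":-0.02,"twist":0.01},{"tx":-0.012,"ty":0.55,"tz":-0.02,"twist":0.01},{"tx":-0.012,"ty":0.7,"tz":-0.02,"twist":0.01},{"tx":-0.012,"ty":0.85,"tz":-0.02,"twist":0.02},{"tx":-0.012,"ty":0.95,"tz":-0.02,"twist":0.02},{"tx":-0.012,"ty":1.0,"tz":-0.02,"twist":0.02}]}}

```text
t: 5.3
eef_pos: [0.5515, -0.1494, 0.1339]
ee_rot: [3.141, 0.001, 3.083]
force: [0.4, -0.5, 0.3]
width: 0.0351
gripper_force: 15.0
```

Call:
{"op": "arm_command", "data": {"commands": [{"tx":-0.012,"ty":0.1,"tz":0,"twist":0},{"tx":-0.012,"ty":0.2,"tz":0,"twist":0},{"tx":-0.012,"ty":0.2,"tz":0,"twist":0},{"tx":-0.012,"ty":0.2,"tz":0,"twist":0},{"tx":-0.012,"ty":0.2,"tz":0,"twist":0},{"tx":-0.012,"ty":0.2,"tz":0,"twist":0},{"tx":-0.012,"ty":0.2,"tz":0,"twist":0},{"tx":-0.012,"ty":0.2,"tz":0,"twist":0}]}}

```text
t: 5.97
eef_pos: [0.5576, -0.1032, 0.1335]
ee_rot: [-3.141, -0.0, 3.079]
force: [-0.1, -0.6, 0.1]
width: 0.0355
gripper_force: 15.0
```

Run:
```python
from h import *
plan([[.556,-.104,.14,-3.2]])
save('wrist','w2.png')
circ('stem',.043)
for r in spot_point('stem','wrist')[:3]:print(r,ray('wrist',r['uv'],0.003))
print(proj('wrist',[.556,-.104,.043]),calibration('wrist')['extrinsics'][:3,3])
```

```text
at [ 0.5576 -0.1032  0.1335  3.0793] t 5.97
tx 0.006 ty -0.004 tz -0.026 twist -0.001 rows 0.2
stem 0.96 [248. 170. 309. 298.] encl [array([ 574.3, -104.3]), np.float64(49.4)] mean [ 569.7 -104.4] rect [array([ 574.9, -104.1]), array([40.8, 97.4]), np.float64(88.4)]
{'uv': [276.4, 198.7], 'score': 0.76} [ 0.5579202  -0.10393178  0.003     ]
[275.89437139 210.57115832] [ 0.48141991 -0.09772175  0.29146258]
```

View pics/w2.png

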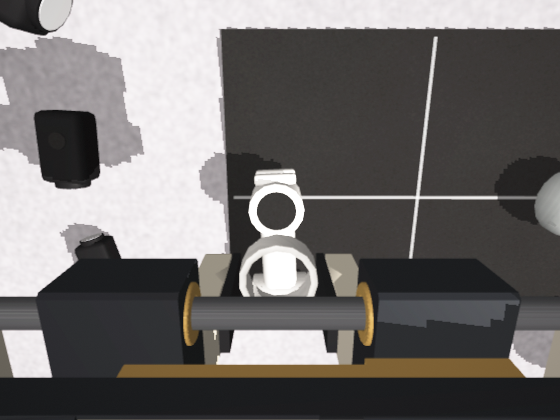

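The bore of the steerer clamp is at (276,211), exactly where (0.556,-0.104) projects; the held spacer ring is level at (278,275).

Call:
{"op": "arm_command", "data": {"commands": [{"tx":0.006,"ty":-0.004,"tz":0.08,"twist":0},{"tx":0.006,"ty":-0.004,"tz":0.16,"twist":0},{"tx":0.006,"ty":-0.004,"tz":0.24,"twist":0},{"tx":0.006,"ty":-0.004,"tz":0.3,"twist":0},{"tx":0.006,"ty":-0.004,"tz":0.33,"twist":0},{"tx":0.006,"ty":-0.004,"tz":0.344,"twist":0},{"tx":0.006,"ty":-0.004,"tz":0.344,"twist":0},{"tx":0.006,"ty":-0.004,"tz":0.344,"twist":0}]}}

```text
t: 6.78
eef_pos: [0.5567, -0.1033, 0.0482]
ee_rot: [3.142, 0.001, 3.081]
force: [-0.9, 0.3, 0.6]
width: 0.0353
gripper_force: 15.0
```

Run:
```python
from h import *
st=get_state();print(st['width'],st['force'],st['eef_pos'],st['t'])
```

```text
0.03528177640197908 [-0.86160772  0.27465745  0.57544833] [ 0.55674991 -0.10331778  0.04824386] 6.7833
```

Call:
{"op": "arm_command", "data": {"commands": [{"tx":0.001,"ty":-0.001,"tz":0.004,"twist":0},{"tx":0.001,"ty":-0.001,"tz":0.004,"twist":0},{"tx":0.001,"ty":-0.001,"tz":0.004,"twist":0},{"tx":0.001,"ty":-0.001,"tz":0.004,"twist":0},{"tx":0.001,"ty":-0.001,"tz":0.004,"twist":0},{"tx":0.001,"ty":-0.001,"tz":0,"twist":0},{"tx":0,"ty":0,"tz":-0.12,"twist":0},{"tx":0,"ty":0,"tz":-0.24,"twist":0}], "claw": 0.75}}

```text
t: 7.45
eef_pos: [0.5547, -0.1034, 0.1068]
ee_rot: [-3.141, -0.004, 3.08]
force: [1.5, 0.1, 1.0]
width: 0.0654
gripper_force: 0.0
```

Call:
{"op": "arm_command", "data": {"commands": [{"tx":0,"ty":0,"tz":-0.1,"twist":0},{"tx":0,"ty":0,"tz":-0.1,"twist":0},{"tx":0,"ty":0,"tz":-0.1,"twist":0},{"tx":0,"ty":0,"tz":-0.1,"twist":0},{"tx":0,"ty":0,"tz":-0.1,"twist":0},{"tx":0,"ty":0,"tz":-0.1,"twist":0},{"tx":0,"ty":0,"tz":-0.1,"twist":0},{"tx":0,"ty":0,"tz":-0.1,"twist":0}]}}

```text
t: 8.12
eef_pos: [0.5558, -0.1033, 0.1318]
ee_rot: [-3.141, -0.001, 3.08]
force: [0.7, 1.1, -0.8]
width: 0.0656
gripper_force: 0.0
```

Run:
```python
from h import *
# centre of placed spacer + plan to light at (504,-256) long axis -6.7deg
yl=np.pi-np.radians(6.7)
plan([[.503,-.255,.12,yl]])
save('wrist','w3.png')
circ('spacer',.058)
```

```text
at [ 0.5558 -0.1033  0.1318  3.0804] t 8.12
tx 0.174 ty -0.618 tz 0.047 twist 0.018 rows 3.9
spacer 0.81 [252. 195. 306. 247.] encl [array([ 556.6, -102.9]), np.float64(19.2)] mean [ 557.2 -103.2] rect [array([ 556.5, -102.8]), array([34.9, 38.1]), np.float64(85.4)]
```

Call:
{"op": "arm_command", "data": {"commands": [{"tx":0.174,"ty":-0.618,"tz":0.047,"twist":0.018},{"tx":0.174,"ty":-0.618,"tz":0.047,"twist":0.018},{"tx":0.174,"ty":-0.618,"tz":0.047,"twist":0.018},{"tx":0.174,"ty":-0.618,"tz":0.047,"twist":0.018},{"tx":0.174,"ty":-0.618,"tz":0.047,"twist":0.018},{"tx":0.174,"ty":-0.618,"tz":0.047,"twist":0.018},{"tx":0.174,"ty":-0.618,"tz":0.047,"twist":0.018},{"tx":0.174,"ty":-0.618,"tz":0.047,"twist":0.018}]}}

```text
t: 8.88
eef_pos: [0.5037, -0.2543, 0.1209]
ee_rot: [3.142, 0.0, 3.025]
force: [-0.2, 0.1, -0.0]
width: 0.0659
gripper_force: 0.0
```

Run:
```python
from h import *
plan([[.503,-.255,.004,np.pi-np.radians(6.7)]])
im=save('wrist','w4.png',(130,60,560,260),1.8)
circ('light',.03)
n,l,s,c=cv2.connectedComponentsWithStats((im.max(2)<60).astype(np.uint8))
for i in range(1,n):
    if s[i,4]>300 and 60<c[i][1]<330: print(s[i],np.round(c[i],1),[np.round(x,1) for x in rect_of(l==i,'wrist',.02)])
```

```text
at [ 0.5037 -0.2543  0.1209  3.0245] t 8.88
tx 0.002 ty -0.003 tz 0.467 twist -0.000 rows 2.8
light 0.97 [250. 171. 298. 255.] encl [array([ 502.9, -256.6]), np.float64(30.5)] mean [ 502.  -256.2] rect [array([ 503.8, -256.5]), array([33.3, 58.9]), np.float64(83.4)]
light 0.95 [152.   0. 296. 102.] encl [array([ 391.3, -275.1]), np.float64(44.5)] mean [ 391.5 -273.8] rect [array([ 389.8, -274. ]), array([84.2, 50.8]), np.float64(54.1)]
[    0    77   560   343 82784] [328.3 298.2] [array([ 556.2, -258.2]), array([500.2, 287.9]), np.float64(83.4)]
[ 58 119  48  73 443] [ 95.9 153.5] [array([ 446.5, -378.5]), array([53.7, 26.5]), np.float64(11.9)]
[ 251  172   47   79 3425] [274.1 209.5] [array([ 506.5, -256.7]), array([34.1, 60.5]), np.float64(83.4)]
```

View pics/w4.png

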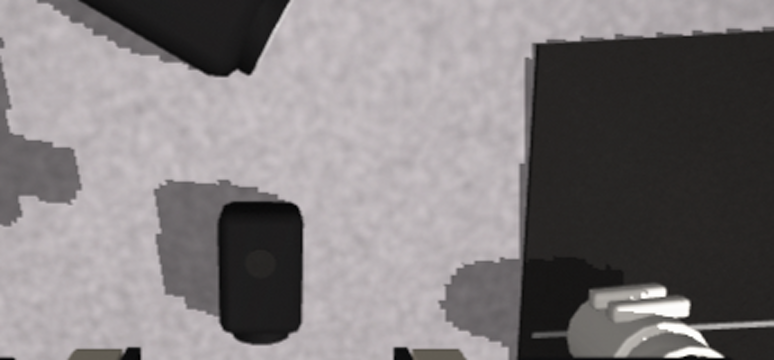

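The crop shows the chosen middle light at crop (260,272), full picture (274,210). It measures 59x34 mm, so it is the right one, and its centre is about (0.504,-0.2565).

Call:
{"op": "arm_command", "data": {"commands": [{"tx":0,"ty":-0.009,"tz":0.15,"twist":0},{"tx":0,"ty":-0.009,"tz":0.3,"twist":0},{"tx":0,"ty":-0.009,"tz":0.4,"twist":0},{"tx":0,"ty":-0.009,"tz":0.466,"twist":0},{"tx":0,"ty":-0.009,"tz":0.466,"twist":0},{"tx":0,"ty":-0.009,"tz":0.466,"twist":0},{"tx":0,"ty":-0.009,"tz":0.466,"twist":0},{"tx":0,"ty":-0.009,"tz":0.466,"twist":0}]}}

```text
t: 9.65
eef_pos: [0.5037, -0.2567, 0.005]
ee_rot: [-3.142, 0.001, 3.025]
force: [-0.6, 0.1, 0.2]
width: 0.0655
gripper_force: 0.0
```

Call:
{"op": "arm_command", "data": {"commands": [{"tx":0,"ty":0,"tz":0,"twist":0},{"tx":0,"ty":0,"tz":0,"twist":0},{"tx":0,"ty":0,"tz":0,"twist":0},{"tx":0,"ty":0,"tz":0,"twist":0},{"tx":0,"ty":0,"tz":0,"twist":0},{"tx":0,"ty":0,"tz":0,"twist":0},{"tx":0,"ty":0,"tz":0,"twist":0},{"tx":0,"ty":0,"tz":-0.02,"twist":0}], "claw": 0}}

```text
t: 10.32
eef_pos: [0.5022, -0.257, 0.0086]
ee_rot: [3.141, -0.002, 3.024]
force: [-0.1, -0.3, -0.8]
width: 0.0339
gripper_force: 15.0
```

Run:
```python
from h import *
st=get_state();print(st['width'],st['gripper_force'])
c=np.array([.563,.011]);t=-.063;x=np.array([np.cos(t),np.sin(t)]);p=c+.09*x;print(p, c-.09*x)
plan([[.504,-.2565,.13,np.pi-.117],[*p,.13,np.pi-.1]])
```

```text
0.033923528562709734 14.999742954969406
[0.65282145 0.00533375] [0.47317855 0.01666625]
at [ 0.5022 -0.257   0.0086  3.0235] t 10.32
tx -0.007 ty 0.003 tz -0.486 twist -0.000 rows 2.9
tx -0.234 ty 0.555 tz 0.000 twist -0.003 rows 3.6
tx -0.239 ty 0.553 tz 0.000 twist -0.003 rows 3.6
```

Call:
{"op": "arm_command", "data": {"commands": [{"tx":0,"ty":0,"tz":-0.12,"twist":0},{"tx":0,"ty":0,"tz":-0.28,"twist":0},{"tx":0,"ty":0.02,"tz":-0.42,"twist":0},{"tx":-0.05,"ty":0.12,"tz":-0.48,"twist":0},{"tx":-0.1,"ty":0.25,"tz":-0.48,"twist":0},{"tx":-0.16,"ty":0.37,"tz":-0.48,"twist":0},{"tx":-0.2,"ty":0.48,"tz":-0.48,"twist":0},{"tx":-0.234,"ty":0.555,"tz":-0.48,"twist":0}]}}

```text
t: 10.98
eef_pos: [0.5782, -0.124, 0.1298]
ee_rot: [3.141, 0.001, 3.025]
force: [0.4, -0.4, -1.0]
width: 0.0338
gripper_force: 15.0
```

Call:
{"op": "arm_command", "data": {"commands": [{"tx":-0.06,"ty":0.13,"tz":0,"twist":0},{"tx":-0.12,"ty":0.27,"tz":0,"twist":0},{"tx":-0.18,"ty":0.41,"tz":0,"twist":0},{"tx":-0.23,"ty":0.52,"tz":0,"twist":0},{"tx":-0.236,"ty":0.553,"tz":0,"twist":0},{"tx":-0.236,"ty":0.553,"tz":0,"twist":0},{"tx":-0.236,"ty":0.553,"tz":0,"twist":0},{"tx":-0.236,"ty":0.553,"tz":0,"twist":0}]}}

```text
t: 11.65
eef_pos: [0.6516, 0.0035, 0.1292]
ee_rot: [-3.141, -0.001, 3.024]
force: [1.0, 0.1, -1.3]
width: 0.034
gripper_force: 15.0
```

Run:
```python
from h import *
st=get_state();print(st['width'],st['gripper_force'],st['force'])
c=np.array([.563,.011]);t=-.063;x=np.array([np.cos(t),np.sin(t)]);p=c+.09*x
plan([[*p,.0085,np.pi-.117]])
save('wrist','w5.png')
print(proj('wrist',[.563,.011,.003]))
```

```text
0.03401875772681929 14.999761283397675 [ 0.98166595  0.05037077 -1.34332441]
at [0.6516 0.0035 0.1292 3.0235] t 11.65
tx -0.004 ty 0.008 tz 0.483 twist -0.000 rows 2.9
[273.62660724  83.03537365]
```

View pics/w5.png

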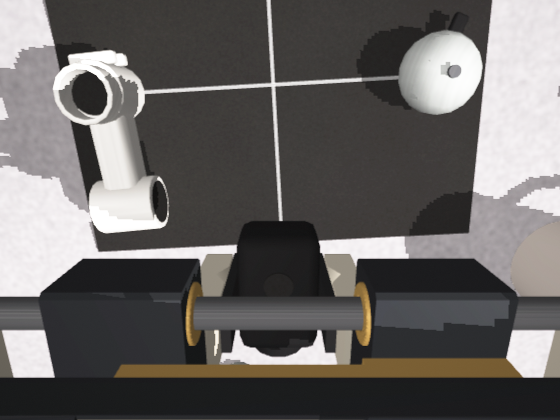

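The lines cross at (273,85), agreeing with my mat centre (273.6,83). The light is held straight.

Call:
{"op": "arm_command", "data": {"commands": [{"tx":-0.005,"ty":0.007,"tz":0.12,"twist":0},{"tx":-0.005,"ty":0.007,"tz":0.26,"twist":0},{"tx":-0.005,"ty":0.007,"tz":0.38,"twist":0},{"tx":-0.005,"ty":0.007,"tz":0.44,"twist":0},{"tx":-0.005,"ty":0.007,"tz":0.47,"twist":0},{"tx":-0.005,"ty":0.007,"tz":0.483,"twist":0},{"tx":-0.005,"ty":0.007,"tz":0.483,"twist":0},{"tx":-0.005,"ty":0.007,"tz":0.483,"twist":0}]}}

```text
t: 12.37
eef_pos: [0.6546, 0.0056, 0.01]
ee_rot: [3.141, 0.002, 3.024]
force: [-0.5, 0.3, -1.4]
width: 0.0339
gripper_force: 15.0
```

Call:
{"op": "arm_command", "data": {"commands": [{"tx":0,"ty":0,"tz":0,"twist":0},{"tx":0,"ty":0,"tz":0,"twist":0},{"tx":0,"ty":0,"tz":0,"twist":0},{"tx":0,"ty":0,"tz":0,"twist":0},{"tx":0,"ty":0,"tz":0,"twist":0},{"tx":0,"ty":0,"tz":0,"twist":0},{"tx":0,"ty":0,"tz":-0.12,"twist":0},{"tx":0,"ty":0,"tz":-0.28,"twist":0}], "claw": 0.75}}

```text
t: 13.03
eef_pos: [0.6508, 0.0052, 0.0754]
ee_rot: [-3.139, -0.008, 3.023]
force: [0.5, 1.2, -0.4]
width: 0.0656
gripper_force: 0.0
```

Call:
{"op": "arm_command", "data": {"commands": [{"tx":0,"ty":0,"tz":-0.12,"twist":0},{"tx":0,"ty":0,"tz":-0.28,"twist":0},{"tx":0,"ty":0,"tz":-0.28,"twist":0},{"tx":0,"ty":0,"tz":-0.28,"twist":0},{"tx":0,"ty":0,"tz":-0.28,"twist":0},{"tx":0,"ty":0,"tz":-0.28,"twist":0},{"tx":0,"ty":0,"tz":-0.28,"twist":0},{"tx":0,"ty":0,"tz":-0.28,"twist":0}]}}

```text
t: 13.7
eef_pos: [0.6531, 0.0056, 0.1472]
ee_rot: [-3.141, -0.002, 3.024]
force: [-0.1, 0.2, -1.5]
width: 0.0656
gripper_force: 0.0
```

Run:
```python
from h import *
plan([[.577,.41,.12,-np.pi]])
grab_frame('wrist');circ('light',.033)
```

```text
at [0.6531 0.0056 0.1472 3.0238] t 13.7
tx 0.246 ty 0.785 tz 0.054 twist -0.019 rows 4.9
tx 0.199 ty 0.799 tz 0.055 twist -0.018 rows 4.9
light 0.86 [257. 167. 300. 245.] encl [array([655. ,   6.4]), np.float64(30.7)] mean [654.4   6.4] rect [array([656. ,   6.3]), array([33.2, 58.2]), np.float64(83.3)]
```

Call:
{"op": "arm_command", "data": {"commands": [{"tx":0.246,"ty":0.785,"tz":0.0,"twist":-0.019},{"tx":0.246,"ty":0.785,"tz":0.0,"twist":-0.019},{"tx":0.246,"ty":0.785,"tz":0.0,"twist":-0.019},{"tx":0.246,"ty":0.785,"tz":0.0,"twist":-0.019},{"tx":0.246,"ty":0.785,"tz":0.0,"twist":-0.019},{"tx":0.246,"ty":0.785,"tz":0.0,"twist":-0.019},{"tx":0.246,"ty":0.785,"tz":0.0,"twist":-0.019},{"tx":0.246,"ty":0.785,"tz":0.0,"twist":-0.019}]}}

```text
t: 14.47
eef_pos: [0.6154, 0.208, 0.1481]
ee_rot: [-3.141, -0.001, 3.085]
force: [0.2, -0.6, 0.3]
width: 0.0658
gripper_force: 0.0
```

Call:
{"op": "arm_command", "data": {"commands": [{"tx":0.199,"ty":0.799,"tz":0.11,"twist":-0.018},{"tx":0.199,"ty":0.799,"tz":0.11,"twist":-0.018},{"tx":0.199,"ty":0.799,"tz":0.11,"twist":-0.018},{"tx":0.199,"ty":0.799,"tz":0.11,"twist":-0.018},{"tx":0.199,"ty":0.799,"tz":0.11,"twist":-0.018},{"tx":0.199,"ty":0.799,"tz":0.11,"twist":-0.018},{"tx":0.199,"ty":0.799,"tz":0.11,"twist":-0.018},{"tx":0.199,"ty":0.799,"tz":0.11,"twist":-0.018}], "claw": 0.75}}

```text
t: 15.13
eef_pos: [0.578, 0.409, 0.1206]
ee_rot: [-3.141, -0.001, 3.139]
force: [0.3, -0.1, 0.2]
width: 0.066
gripper_force: 0.0
```

Run:
```python
from h import *
plan([[.577,.41,.003,-np.pi]])
save('wrist','w6.png');circ('cap',.010);circ('jar',.05)
```

```text
at [0.578  0.409  0.1206 3.1392] t 15.13
tx 0.004 ty 0.004 tz 0.470 twist -0.001 rows 2.8
cap 0.59 [256. 181. 299. 228.] encl [array([578.3, 407.7]), np.float64(17.5)] mean [578.1 407.9] rect [array([578.3, 408.1]), array([32.2, 34.2]), np.float64(89.9)]
jar 0.72 [232.   0. 321.  53.] encl [array([449.4, 406.6]), np.float64(24.4)] mean [458.2 406.8] rect [array([460.6, 406.6]), array([48.7, 25.2]), np.float64(89.9)]
```

View pics/w6.png

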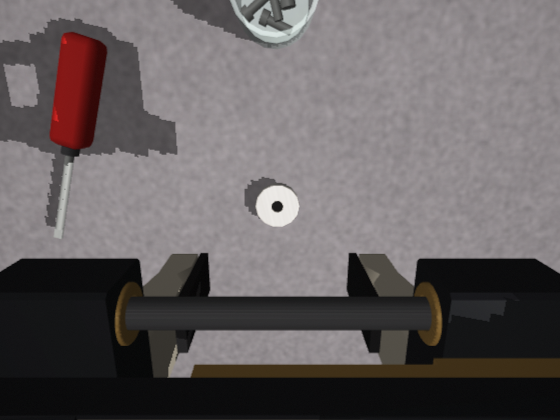

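The cap is at (278,206), centre about (0.5783,0.408). The jar with its bolts is at the top (275,10) and the screwdriver at the left (75,130).

Call:
{"op": "arm_command", "data": {"commands": [{"tx":-0.001,"ty":-0.004,"tz":0.15,"twist":0},{"tx":-0.001,"ty":-0.004,"tz":0.3,"twist":0},{"tx":-0.001,"ty":-0.004,"tz":0.4,"twist":0},{"tx":-0.001,"ty":-0.004,"tz":0.469,"twist":0},{"tx":-0.001,"ty":-0.004,"tz":0.469,"twist":0},{"tx":-0.001,"ty":-0.004,"tz":0.469,"twist":0},{"tx":-0.001,"ty":-0.004,"tz":0.469,"twist":0},{"tx":-0.001,"ty":-0.004,"tz":0.469,"twist":0}]}}

```text
t: 15.95
eef_pos: [0.5784, 0.4088, 0.0046]
ee_rot: [3.141, 0.001, 3.139]
force: [-0.1, 1.0, -0.1]
width: 0.0659
gripper_force: 0.0
```

Call:
{"op": "arm_command", "data": {"commands": [{"tx":0,"ty":0,"tz":0,"twist":0},{"tx":0,"ty":0,"tz":0,"twist":0},{"tx":0,"ty":0,"tz":0,"twist":0},{"tx":0,"ty":0,"tz":0,"twist":0},{"tx":0,"ty":0,"tz":0,"twist":0},{"tx":0,"ty":0,"tz":0,"twist":0},{"tx":0,"ty":0,"tz":0,"twist":0},{"tx":0,"ty":0,"tz":0,"twist":0}], "claw": 0}}

```text
t: 16.62
eef_pos: [0.5778, 0.4093, 0.0039]
ee_rot: [3.142, 0.0, 3.14]
force: [-0.2, 0.5, 0.7]
width: 0.033
gripper_force: 15.0
```

Run:
```python
from h import *
st=get_state();print(st['width'],st['gripper_force'],st['force'])
plan([[.5783,.408,.133,-np.pi],[.5566,-.103,.145,-3.2]])
```

```text
0.03297015491204392 14.99998927116394 [-0.15832483  0.50708112  0.67883841]
at [0.5778 0.4093 0.0039 3.1402] t 16.62
tx -0.002 ty -0.005 tz -0.516 twist -0.000 rows 3.1
tx 0.028 ty -0.681 tz -0.016 twist 0.006 rows 4.1
tx 0.015 ty -0.682 tz -0.016 twist 0.006 rows 4.1
tx 0.002 ty -0.682 tz -0.016 twist 0.006 rows 4.1
```

Call:
{"op": "arm_command", "data": {"commands": [{"tx":0,"ty":0,"tz":-0.1,"twist":0},{"tx":0,"ty":0,"tz":-0.25,"twist":0},{"tx":0,"ty":0,"tz":-0.4,"twist":0},{"tx":0,"ty":-0.1,"tz":-0.52,"twist":0},{"tx":0.01,"ty":-0.25,"tz":-0.55,"twist":0},{"tx":0.02,"ty":-0.4,"tz":-0.55,"twist":0},{"tx":0.025,"ty":-0.55,"tz":-0.55,"twist":0},{"tx":0.028,"ty":-0.681,"tz":-0.55,"twist":0}]}}

```text
t: 17.28
eef_pos: [0.5699, 0.237, 0.1418]
ee_rot: [3.141, 0.0, 3.14]
force: [0.8, -0.7, 0.4]
width: 0.0331
gripper_force: 15.0
```

Call:
{"op": "arm_command", "data": {"commands": [{"tx":0.005,"ty":-0.15,"tz":0,"twist":0.01},{"tx":0.01,"ty":-0.3,"tz":0,"twist":0.01},{"tx":0.02,"ty":-0.45,"tz":0,"twist":0.01},{"tx":0.03,"ty":-0.6,"tz":0,"twist":0.01},{"tx":0.035,"ty":-0.75,"tz":0,"twist":0.02},{"tx":0.04,"ty":-0.85,"tz":0,"twist":0.02},{"tx":0.045,"ty":-0.95,"tz":0,"twist":0.02},{"tx":0.05,"ty":-1.0,"tz":0,"twist":0.02}]}}

```text
t: 17.95
eef_pos: [0.5571, -0.0134, 0.1414]
ee_rot: [-3.142, -0.0, 3.076]
force: [0.6, -0.3, -0.1]
width: 0.033
gripper_force: 15.0
```

Call:
{"op": "arm_command", "data": {"commands": [{"tx":0,"ty":-0.12,"tz":0,"twist":0},{"tx":0,"ty":-0.25,"tz":0,"twist":0},{"tx":0,"ty":-0.363,"tz":0,"twist":0},{"tx":0,"ty":-0.363,"tz":0,"twist":0},{"tx":0,"ty":-0.363,"tz":0,"twist":0},{"tx":0,"ty":-0.363,"tz":0,"twist":0},{"tx":0,"ty":-0.363,"tz":0,"twist":0},{"tx":0,"ty":-0.363,"tz":0,"twist":0}]}}

```text
t: 18.62
eef_pos: [0.5521, -0.1006, 0.1413]
ee_rot: [3.142, 0.0, 3.079]
force: [0.1, 0.3, -0.4]
width: 0.0329
gripper_force: 15.0
```

Run:
```python
from h import *
st=get_state();print(st['width'],st['gripper_force'],st['force'])
plan([[.5566,-.103,.0635,-3.2]])
grab_frame('wrist');circ('spacer',.058);circ('cap',.15)
```

```text
0.032853138556042986 14.999963790178299 [ 0.10240442  0.31124137 -0.4034678 ]
at [ 0.5521 -0.1006  0.1413  3.0786] t 18.62
tx -0.019 ty -0.008 tz 0.311 twist -0.001 rows 1.9
spacer 0.94 [247. 195. 302. 241.] encl [array([ 555.9, -103.3]), np.float64(18.9)] mean [ 552.6 -103.5] rect [array([ 553.4, -103.3]), array([32.7, 36.1]), np.float64(2.0)]
cap 0.8 [242. 239. 314. 298.] encl [array([ 549.6, -100.2]), np.float64(17.3)] mean [ 548.1 -100.1] rect [array([ 547.2, -100.1]), array([32.1, 29. ]), np.float64(86.5)]
```

Call:
{"op": "arm_command", "data": {"commands": [{"tx":-0.018,"ty":-0.009,"tz":0.05,"twist":0},{"tx":-0.018,"ty":-0.009,"tz":0.12,"twist":0},{"tx":-0.018,"ty":-0.009,"tz":0.2,"twist":0},{"tx":-0.018,"ty":-0.009,"tz":0.26,"twist":0},{"tx":-0.018,"ty":-0.009,"tz":0.3,"twist":0},{"tx":-0.018,"ty":-0.009,"tz":0.314,"twist":0},{"tx":-0.018,"ty":-0.009,"tz":0.314,"twist":0},{"tx":-0.018,"ty":-0.009,"tz":0.314,"twist":0}]}}

```text
t: 19.43
eef_pos: [0.5565, -0.104, 0.0628]
ee_rot: [-3.142, 0.0, 3.078]
force: [0.0, -0.5, -1.3]
width: 0.0328
gripper_force: 15.0
```

Run:
```python
from h import *
st=get_state();print(st['width'],st['force'])
plan([[.5566,-.103,.0622,-3.2]])
```

```text
0.03277159893421908 [ 0.0443456  -0.54629446 -1.34389267]
at [ 0.5565 -0.104   0.0628  3.0776] t 19.43
tx 0.000 ty 0.004 tz 0.002 twist -0.002 rows 0.1
```

Call:
{"op": "arm_command", "data": {"commands": [{"tx":0,"ty":0.002,"tz":0.003,"twist":0},{"tx":0,"ty":0.002,"tz":0.003,"twist":0},{"tx":0,"ty":0.002,"tz":0.003,"twist":0},{"tx":0,"ty":0.002,"tz":0.003,"twist":0},{"tx":0,"ty":0.002,"tz":0.003,"twist":0},{"tx":0,"ty":0,"tz":0,"twist":0},{"tx":0,"ty":0,"tz":-0.12,"twist":0},{"tx":0,"ty":0,"tz":-0.24,"twist":0}], "claw": 0.75}}

```text
t: 20.1
eef_pos: [0.5547, -0.1043, 0.122]
ee_rot: [-3.141, -0.004, 3.077]
force: [1.9, 0.3, 0.2]
width: 0.0656
gripper_force: 0.0
```

Call:
{"op": "arm_command", "data": {"commands": [{"tx":0,"ty":0,"tz":-0.1,"twist":0},{"tx":0,"ty":0,"tz":-0.1,"twist":0},{"tx":0,"ty":0,"tz":-0.1,"twist":0},{"tx":0,"ty":0,"tz":-0.1,"twist":0},{"tx":0,"ty":0,"tz":-0.1,"twist":0},{"tx":0,"ty":0,"tz":-0.1,"twist":0},{"tx":0,"ty":0,"tz":-0.1,"twist":0},{"tx":0,"ty":0,"tz":-0.1,"twist":0}]}}

```text
t: 20.77
eef_pos: [0.5559, -0.1041, 0.1471]
ee_rot: [-3.141, -0.001, 3.077]
force: [-0.2, 0.4, 0.4]
width: 0.0659
gripper_force: 0.0
```

Run:
```python
from h import *
# screwdriver: grip (.502,.268), axis -18.4deg
plan([[.502,.268,.14,np.pi-np.radians(18.4)]])
save('wrist','w7.png',(180,120,380,270),3);circ('spacer',.058);circ('cap',.068)
```

```text
at [ 0.5559 -0.1041  0.1471  3.0773] t 20.77
tx 0.155 ty 0.736 tz 0.014 twist 0.041 rows 4.5
tx 0.249 ty 0.709 tz 0.014 twist 0.041 rows 4.5
spacer 0.6 [256. 190. 302. 207.] encl [array([ 550. , -102.9]), np.float64(16.0)] mean [ 542.9 -103.5] rect [array([ 544.8, -102.4]), array([31.8, 14.1]), np.float64(85.1)]
cap 0.69 [255. 196. 301. 243.] encl [array([ 556.6, -103.3]), np.float64(17.9)] mean [ 556.5 -103.6] rect [array([ 556.7, -103.7]), array([32.9, 34.5]), np.float64(86.4)]
```

View pics/w7.png

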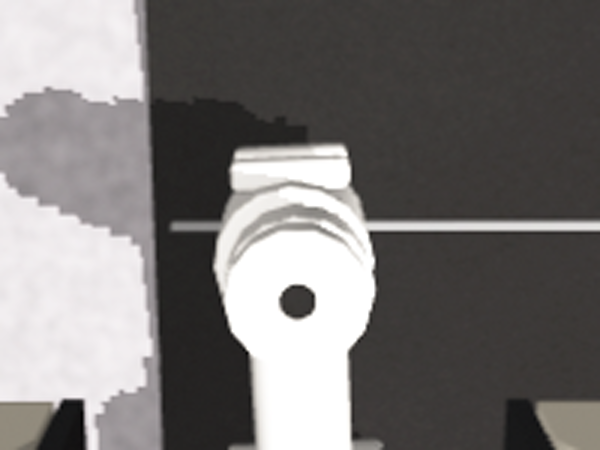

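The cap sits centred on the spacer, its bolt hole at crop (297,301); measured offsets are under 1 mm. Next is the screwdriver.

Call:
{"op": "arm_command", "data": {"commands": [{"tx":0.155,"ty":0.736,"tz":0.014,"twist":0.041},{"tx":0.155,"ty":0.736,"tz":0.014,"twist":0.041},{"tx":0.155,"ty":0.736,"tz":0.014,"twist":0.041},{"tx":0.155,"ty":0.736,"tz":0.014,"twist":0.041},{"tx":0.155,"ty":0.736,"tz":0.014,"twist":0.041},{"tx":0.155,"ty":0.736,"tz":0.014,"twist":0.041},{"tx":0.155,"ty":0.736,"tz":0.014,"twist":0.041},{"tx":0.155,"ty":0.736,"tz":0.014,"twist":0.041}]}}

```text
t: 21.58
eef_pos: [0.5293, 0.0819, 0.1443]
ee_rot: [-3.141, -0.0, 2.949]
force: [0.4, -0.6, 0.7]
width: 0.0656
gripper_force: 0.0
```

Call:
{"op": "arm_command", "data": {"commands": [{"tx":0.249,"ty":0.709,"tz":0.08,"twist":0.041},{"tx":0.249,"ty":0.709,"tz":0.08,"twist":0.041},{"tx":0.249,"ty":0.709,"tz":0.08,"twist":0.041},{"tx":0.249,"ty":0.709,"tz":0.08,"twist":0.041},{"tx":0.249,"ty":0.709,"tz":0.08,"twist":0.041},{"tx":0.249,"ty":0.709,"tz":0.08,"twist":0.041},{"tx":0.249,"ty":0.709,"tz":0.08,"twist":0.041},{"tx":0.249,"ty":0.709,"tz":0.08,"twist":0.041}]}}

```text
t: 22.25
eef_pos: [0.5025, 0.2667, 0.1241]
ee_rot: [-3.141, -0.0, 2.819]
force: [0.7, -0.1, 1.2]
width: 0.0658
gripper_force: 0.0
```

Run:
```python
from h import *
print(np.round(get_state()['q'],3))
plan([[.502,.268,.005,np.pi-np.radians(18.4)]])
im=grab_frame('wrist').astype(int)
red=(im[:,:,0]>60)&(im[:,:,0]>im[:,:,1]*2)
n,l,s,c=cv2.connectedComponentsWithStats(red.astype(np.uint8))
for i in range(1,n):
    if s[i,4]>300:
        for z in (.012,.02):print(s[i],[np.round(x,1) for x in rect_of(l==i,'wrist',z)])
for r in regions_of('screwdriver','wrist')[:1]:print([np.round(x,1) for x in rect_of(r['region'],'wrist',.015)])
```

```text
[ 0.832  0.275 -0.362  0.    -0.935 -2.726]
at [0.5025 0.2667 0.1241 2.8187] t 22.25
tx 0.004 ty 0.004 tz 0.476 twist -0.001 rows 2.9
[ 262  145   34  101 3110] [array([497.3, 269.6]), array([24.3, 79. ]), np.float64(73.0)]
[ 262  145   34  101 3110] [array([495.3, 270.3]), array([23.6, 76.7]), np.float64(73.0)]
[array([518.5, 262.8]), array([ 24.4, 124.2]), np.float64(73.0)]
```

Call:
{"op": "arm_command", "data": {"commands": [{"tx":0.003,"ty":0.005,"tz":0.15,"twist":-0.008},{"tx":0.003,"ty":0.005,"tz":0.3,"twist":-0.008},{"tx":0.003,"ty":0.005,"tz":0.4,"twist":-0.008},{"tx":0.003,"ty":0.005,"tz":0.476,"twist":-0.008},{"tx":0.003,"ty":0.005,"tz":0.476,"twist":-0.008},{"tx":0.003,"ty":0.005,"tz":0.476,"twist":-0.008},{"tx":0.003,"ty":0.005,"tz":0.476,"twist":-0.008},{"tx":0.003,"ty":0.005,"tz":0.476,"twist":-0.008}]}}

```text
t: 23.02
eef_pos: [0.5029, 0.2696, 0.007]
ee_rot: [3.139, 0.001, 2.844]
force: [-0.2, 0.0, 0.2]
width: 0.0657
gripper_force: 0.0
```

Call:
{"op": "arm_command", "data": {"commands": [{"tx":0,"ty":0,"tz":0,"twist":0},{"tx":0,"ty":0,"tz":0,"twist":0},{"tx":0,"ty":0,"tz":0,"twist":0},{"tx":0,"ty":0,"tz":0,"twist":0},{"tx":0,"ty":0,"tz":0,"twist":0},{"tx":0,"ty":0,"tz":0,"twist":0},{"tx":0,"ty":0,"tz":0,"twist":0},{"tx":0,"ty":0,"tz":0,"twist":0}], "claw": 0, "grip_force": 25}}

```text
t: 23.68
eef_pos: [0.5019, 0.2693, 0.0053]
ee_rot: [-3.141, -0.0, 2.845]
force: [-0.3, -0.1, 0.4]
width: 0.0237
gripper_force: 25.0
```

Run:
```python
from h import *
st=get_state();print(st['width'],st['gripper_force'],st['force'])
y=np.pi-np.radians(17);yf=np.radians(-93.6)
c=plan([[.502,.268,.125,y]])
plan([[.4713,-.0133,.125,y+np.radians(103.4)]],c)
```

```text
0.023688600523100144 25.00034809112549 [-0.3490308  -0.12198142  0.37346688]
at [0.5019 0.2693 0.0053 2.8449] t 23.68
tx -0.002 ty -0.005 tz -0.479 twist -0.000 rows 2.9
tx -0.106 ty -0.556 tz 0.000 twist -0.287 rows 7.2
tx 0.371 ty -0.428 tz 0.000 twist -0.287 rows 7.2
```

Call:
{"op": "arm_command", "data": {"commands": [{"tx":0,"ty":0,"tz":-0.1,"twist":0},{"tx":0,"ty":0,"tz":-0.22,"twist":0},{"tx":0,"ty":0,"tz":-0.34,"twist":0},{"tx":0,"ty":0,"tz":-0.44,"twist":0},{"tx":0,"ty":0,"tz":-0.48,"twist":0},{"tx":0,"ty":0,"tz":-0.48,"twist":0},{"tx":0,"ty":0,"tz":-0.48,"twist":0},{"tx":0,"ty":0,"tz":-0.48,"twist":0}]}}

```text
t: 24.35
eef_pos: [0.5012, 0.2687, 0.1239]
ee_rot: [-3.14, -0.001, 2.844]
force: [-0.6, 0.2, -1.4]
width: 0.0239
gripper_force: 25.0
```

Call:
{"op": "arm_command", "data": {"commands": [{"tx":-0.013,"ty":-0.07,"tz":0,"twist":-0.036},{"tx":-0.026,"ty":-0.14,"tz":0,"twist":-0.072},{"tx":-0.04,"ty":-0.21,"tz":0,"twist":-0.108},{"tx":-0.053,"ty":-0.28,"tz":0,"twist":-0.144},{"tx":-0.066,"ty":-0.35,"tz":0,"twist":-0.18},{"tx":-0.08,"ty":-0.42,"tz":0,"twist":-0.216},{"tx":-0.093,"ty":-0.49,"tz":0,"twist":-0.252},{"tx":-0.106,"ty":-0.556,"tz":0,"twist":-0.287}]}}

```text
t: 25.02
eef_pos: [0.4855, 0.1272, 0.1236]
ee_rot: [3.141, -0.003, -2.531]
force: [0.5, -0.5, -0.7]
width: 0.0236
gripper_force: 25.0
```

Call:
{"op": "arm_command", "data": {"commands": [{"tx":0.046,"ty":-0.053,"tz":0,"twist":-0.036},{"tx":0.092,"ty":-0.106,"tz":0,"twist":-0.072},{"tx":0.138,"ty":-0.16,"tz":0,"twist":-0.108},{"tx":0.185,"ty":-0.214,"tz":0,"twist":-0.144},{"tx":0.23,"ty":-0.267,"tz":0,"twist":-0.18},{"tx":0.278,"ty":-0.32,"tz":0,"twist":-0.216},{"tx":0.325,"ty":-0.374,"tz":0,"twist":-0.252},{"tx":0.371,"ty":-0.428,"tz":0,"twist":-0.287}]}}

```text
t: 25.68
eef_pos: [0.47, -0.0132, 0.1237]
ee_rot: [3.139, -0.001, -1.63]
force: [0.6, -0.2, -0.4]
width: 0.0235
gripper_force: 25.0
```

Call:
{"op": "arm_command", "data": {"commands": [{"tx":0,"ty":0,"tz":0,"twist":0},{"tx":0,"ty":0,"tz":0,"twist":0},{"tx":0,"ty":0,"tz":0,"twist":0},{"tx":0,"ty":0,"tz":0,"twist":0},{"tx":0,"ty":0,"tz":0,"twist":0},{"tx":0,"ty":0,"tz":0,"twist":0},{"tx":0,"ty":0,"tz":0,"twist":0},{"tx":0,"ty":0,"tz":0,"twist":0}]}}

```text
t: 26.35
eef_pos: [0.4713, -0.0118, 0.1253]
ee_rot: [-3.142, 0.0, -1.635]
force: [0.5, 0.9, -0.9]
width: 0.0236
gripper_force: 25.0
```

Run:
```python
from h import *
st=get_state();print(st['width'],st['gripper_force'],np.round(st['q'],2))
plan([[.4713,-.0133,.009,np.radians(-93.6)]])
save('wrist','w8.png')
```

```text
0.023615220395757305 24.999884963035583 [ 0.39  0.12 -0.57 -0.   -0.89 -0.46]
at [ 0.4713 -0.0118  0.1253 -1.6349] t 26.35
tx 0.006 ty -0.001 tz 0.465 twist -0.000 rows 2.8
```

View pics/w8.png

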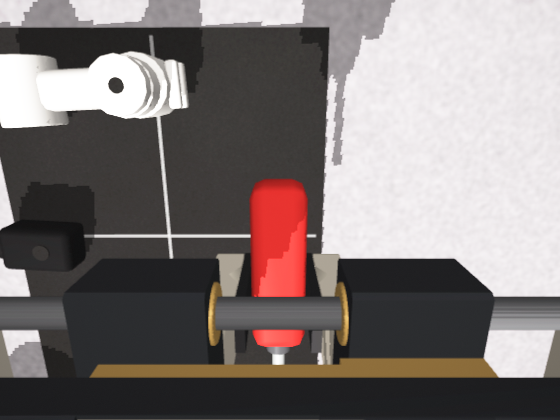

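The screwdriver is held along the row, its handle at (279,260), with the stem end (110,85) on its -y side. Now lower it.

Call:
{"op": "arm_command", "data": {"commands": [{"tx":0.005,"ty":0,"tz":0.12,"twist":0},{"tx":0.005,"ty":0,"tz":0.26,"twist":0},{"tx":0.005,"ty":0,"tz":0.37,"twist":0},{"tx":0.005,"ty":0,"tz":0.43,"twist":0},{"tx":0.005,"ty":0,"tz":0.455,"twist":0},{"tx":0.005,"ty":0,"tz":0.464,"twist":0},{"tx":0.005,"ty":0,"tz":0.464,"twist":0},{"tx":0.005,"ty":0,"tz":0.464,"twist":0}]}}

```text
t: 27.07
eef_pos: [0.472, -0.0131, 0.0103]
ee_rot: [-3.14, 0.001, -1.635]
force: [0.2, -0.2, -0.0]
width: 0.0236
gripper_force: 25.0
```

Call:
{"op": "arm_command", "data": {"commands": [{"tx":0,"ty":0,"tz":0,"twist":0},{"tx":0,"ty":0,"tz":0,"twist":0},{"tx":0,"ty":0,"tz":0,"twist":0},{"tx":0,"ty":0,"tz":0,"twist":0},{"tx":0,"ty":0,"tz":0,"twist":0},{"tx":0,"ty":0,"tz":0,"twist":0},{"tx":0,"ty":0,"tz":-0.12,"twist":0},{"tx":0,"ty":0,"tz":-0.28,"twist":0}], "claw": 0.6}}

```text
t: 27.73
eef_pos: [0.4685, -0.0142, 0.0774]
ee_rot: [3.134, -0.003, -1.636]
force: [1.6, 0.0, 1.3]
width: 0.0525
gripper_force: 0.0
```

Call:
{"op": "arm_command", "data": {"commands": [{"tx":0,"ty":0,"tz":-0.12,"twist":0},{"tx":0,"ty":0,"tz":-0.28,"twist":0},{"tx":0,"ty":0,"tz":-0.28,"twist":0},{"tx":0,"ty":0,"tz":-0.28,"twist":0},{"tx":0,"ty":0,"tz":-0.28,"twist":0},{"tx":0,"ty":0,"tz":-0.28,"twist":0},{"tx":0,"ty":0,"tz":-0.28,"twist":0},{"tx":0,"ty":0,"tz":-0.28,"twist":0}]}}

```text
t: 28.4
eef_pos: [0.4706, -0.0136, 0.1483]
ee_rot: [3.14, -0.001, -1.635]
force: [0.3, 0.3, -0.2]
width: 0.0527
gripper_force: 0.0
```

Run:
```python
from h import *
plan([[.44,.405,.15,np.pi]])
im=grab_frame('wrist').astype(int)
red=(im[:,:,0]>60)&(im[:,:,0]>im[:,:,1]*2)
n,l,s,c=cv2.connectedComponentsWithStats(red.astype(np.uint8))
for i in range(1,n):
    if s[i,4]>300: print(s[i],[np.round(x,1) for x in rect_of(l==i,'wrist',.022)])
```

```text
at [ 0.4706 -0.0136  0.1483 -1.6351] t 28.4
tx -0.831 ty 0.115 tz -0.003 twist 0.240 rows 6.0
tx -0.528 ty 0.653 tz -0.004 twist 0.240 rows 6.0
[ 260  144   32   95 2816] [array([473.1, -20.6]), array([77.5, 24.6]), np.float64(86.4)]
```

Run:
```python
from h import *
plan([[.44,.403,.16,-2.9]])
```

```text
at [ 0.4707 -0.0135  0.1484 -1.6351] t 28.45
tx -0.827 ty 0.115 tz -0.023 twist 0.201 rows 5.1
tx -0.601 ty 0.581 tz -0.023 twist 0.202 rows 5.1
```

Call:
{"op": "arm_command", "data": {"commands": [{"tx":-0.827,"ty":0.115,"tz":-0.023,"twist":0.201},{"tx":-0.827,"ty":0.115,"tz":-0.023,"twist":0.201},{"tx":-0.827,"ty":0.115,"tz":-0.023,"twist":0.201},{"tx":-0.827,"ty":0.115,"tz":-0.023,"twist":0.201},{"tx":-0.827,"ty":0.115,"tz":-0.023,"twist":0.201},{"tx":-0.827,"ty":0.115,"tz":-0.023,"twist":0.201},{"tx":-0.827,"ty":0.115,"tz":-0.023,"twist":0.201},{"tx":-0.827,"ty":0.115,"tz":-0.023,"twist":0.201}], "claw": 1}}

```text
t: 29.12
eef_pos: [0.4553, 0.196, 0.1544]
ee_rot: [3.141, -0.001, -2.264]
force: [1.1, 0.0, -0.2]
width: 0.087
gripper_force: 0.0
```

Call:
{"op": "arm_command", "data": {"commands": [{"tx":-0.601,"ty":0.581,"tz":-0.023,"twist":0.202},{"tx":-0.601,"ty":0.581,"tz":-0.023,"twist":0.202},{"tx":-0.601,"ty":0.581,"tz":-0.023,"twist":0.202},{"tx":-0.601,"ty":0.581,"tz":-0.023,"twist":0.202},{"tx":-0.601,"ty":0.581,"tz":-0.023,"twist":0.202},{"tx":-0.601,"ty":0.581,"tz":-0.023,"twist":0.202},{"tx":-0.601,"ty":0.581,"tz":-0.023,"twist":0.202},{"tx":-0.601,"ty":0.581,"tz":-0.023,"twist":0.202}]}}

```text
t: 29.78
eef_pos: [0.4404, 0.4022, 0.1599]
ee_rot: [-3.14, -0.002, -2.899]
force: [0.4, -0.7, 0.0]
width: 0.0877
gripper_force: 0.0
```

Run:
```python
from h import *
plan([[.44,.403,.012,-2.9]])
save('wrist','w9.png');circ('jar',.05)
for r in spot_point('jar','wrist')[:2]:print(r,ray('wrist',r['uv'],0))
```

```text
at [ 0.4404  0.4022  0.1599 -2.8994] t 29.78
tx 0.001 ty 0.004 tz 0.592 twist 0.000 rows 3.5
jar 0.82 [252. 164. 318. 241.] encl [array([437.3, 405.2]), np.float64(29.5)] mean [436.9 405.4] rect [array([437.5, 404.6]), array([58.3, 50.8]), np.float64(33.4)]
{'uv': [282.7, 192.8], 'score': 0.89} [0.44219438 0.4062854  0.        ]
```

View pics/w9.png

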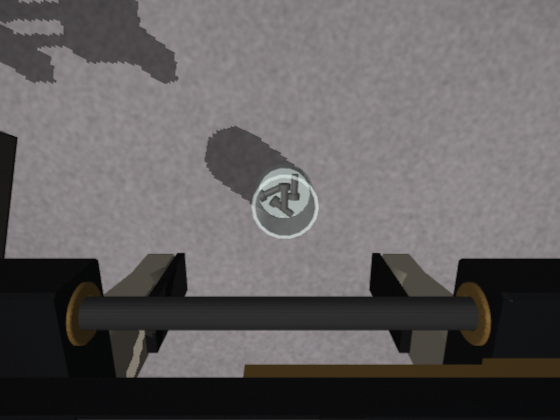

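The jar rim is the circle centred near (285,207); the base is at about (284,192).

Run:
```python
from h import *
p=ray('wrist',(285,207),.05);print(p,ray('wrist',(284,192),.002))
plan([[.4405,.4055,.013,-2.9]])
```

```text
[0.44123779 0.40727008 0.05      ] [0.44123406 0.40723014 0.002     ]
at [ 0.4408  0.4016  0.1608 -2.9014] t 29.93
tx -0.002 ty 0.015 tz 0.591 twist -0.000 rows 3.5
```

Call:
{"op": "arm_command", "data": {"commands": [{"tx":-0.008,"ty":0.019,"tz":0.05,"twist":0},{"tx":-0.008,"ty":0.019,"tz":0.15,"twist":0},{"tx":-0.008,"ty":0.019,"tz":0.28,"twist":0},{"tx":-0.008,"ty":0.019,"tz":0.42,"twist":0},{"tx":-0.008,"ty":0.019,"tz":0.53,"twist":0},{"tx":-0.008,"ty":0.019,"tz":0.588,"twist":0},{"tx":-0.008,"ty":0.019,"tz":0.588,"twist":0},{"tx":-0.008,"ty":0.019,"tz":0.588,"twist":0}]}}

```text
t: 30.6
eef_pos: [0.4414, 0.4073, 0.0131]
ee_rot: [-3.14, -0.001, -2.901]
force: [0.3, -0.2, 1.0]
width: 0.0872
gripper_force: 0.0
```

Call:
{"op": "arm_command", "data": {"commands": [{"tx":0,"ty":0,"tz":0,"twist":0},{"tx":0,"ty":0,"tz":0,"twist":0},{"tx":0,"ty":0,"tz":0,"twist":0},{"tx":0,"ty":0,"tz":0,"twist":0},{"tx":0,"ty":0,"tz":0,"twist":0},{"tx":0,"ty":0,"tz":0,"twist":0},{"tx":0,"ty":0,"tz":0,"twist":0},{"tx":0,"ty":0,"tz":0,"twist":0}], "claw": 0, "grip_force": 20}}

```text
t: 31.27
eef_pos: [0.4415, 0.4084, 0.0143]
ee_rot: [3.141, 0.0, -2.901]
force: [-1.5, -1.1, 5.4]
width: 0.052
gripper_force: 20.0
```

Run:
```python
from h import *
st=get_state();print(st['width'],st['gripper_force'],st['force'])
c=plan([[.4412,.4072,.14,-2.9]])
plan([[.563,.011,.14,-3.1]],c)
```

```text
0.0519892465861978 20.00053941272199 [-1.45508287 -1.12955953  5.37190058]
at [ 0.4415  0.4084  0.0143 -2.9009] t 31.27
tx 0.002 ty -0.005 tz -0.503 twist -0.000 rows 3.0
tx -0.048 ty -0.827 tz 0.000 twist 0.032 rows 5.0
tx -0.130 ty -0.819 tz 0.000 twist 0.031 rows 5.0
```

Call:
{"op": "arm_command", "data": {"commands": [{"tx":0,"ty":0,"tz":-0.04,"twist":0},{"tx":0,"ty":0,"tz":-0.12,"twist":0},{"tx":0,"ty":0,"tz":-0.22,"twist":0},{"tx":0,"ty":0,"tz":-0.32,"twist":0},{"tx":0,"ty":0,"tz":-0.42,"twist":0},{"tx":0,"ty":0,"tz":-0.48,"twist":0},{"tx":0,"ty":0,"tz":-0.5,"twist":0},{"tx":0,"ty":0,"tz":-0.5,"twist":0}]}}

```text
t: 31.93
eef_pos: [0.4416, 0.4089, 0.1403]
ee_rot: [3.14, 0.002, -2.901]
force: [0.2, 0.1, -1.7]
width: 0.0522
gripper_force: 20.0
```

Call:
{"op": "arm_command", "data": {"commands": [{"tx":-0.002,"ty":-0.04,"tz":0,"twist":0.004},{"tx":-0.007,"ty":-0.12,"tz":0,"twist":0.008},{"tx":-0.013,"ty":-0.22,"tz":0,"twist":0.012},{"tx":-0.019,"ty":-0.33,"tz":0,"twist":0.016},{"tx":-0.026,"ty":-0.45,"tz":0,"twist":0.02},{"tx":-0.033,"ty":-0.57,"tz":0,"twist":0.024},{"tx":-0.04,"ty":-0.7,"tz":0,"twist":0.028},{"tx":-0.048,"ty":-0.827,"tz":0,"twist":0.032}]}}

```text
t: 32.6
eef_pos: [0.5013, 0.2078, 0.137]
ee_rot: [-3.14, -0.003, -3.003]
force: [0.2, 0.5, -0.8]
width: 0.052
gripper_force: 20.0
```

Call:
{"op": "arm_command", "data": {"commands": [{"tx":-0.02,"ty":-0.13,"tz":0,"twist":0.004},{"tx":-0.04,"ty":-0.26,"tz":0,"twist":0.008},{"tx":-0.062,"ty":-0.39,"tz":0,"twist":0.012},{"tx":-0.082,"ty":-0.52,"tz":0,"twist":0.016},{"tx":-0.1,"ty":-0.64,"tz":0,"twist":0.02},{"tx":-0.117,"ty":-0.74,"tz":0,"twist":0.024},{"tx":-0.127,"ty":-0.8,"tz":0,"twist":0.028},{"tx":-0.13,"ty":-0.819,"tz":0,"twist":0.031}]}}

```text
t: 33.27
eef_pos: [0.562, 0.0092, 0.1368]
ee_rot: [-3.141, -0.004, -3.103]
force: [0.7, 0.6, -1.9]
width: 0.0518
gripper_force: 20.0
```

Call:
{"op": "arm_command", "data": {"commands": [{"tx":0,"ty":0,"tz":0,"twist":0},{"tx":0,"ty":0,"tz":0,"twist":0},{"tx":0,"ty":0,"tz":0,"twist":0},{"tx":0,"ty":0,"tz":0,"twist":0},{"tx":0,"ty":0,"tz":0,"twist":0},{"tx":0,"ty":0,"tz":0,"twist":0},{"tx":0,"ty":0,"tz":0,"twist":0},{"tx":0,"ty":0,"tz":0,"twist":0}]}}

```text
t: 33.93
eef_pos: [0.563, 0.0125, 0.1389]
ee_rot: [3.142, 0.0, -3.099]
force: [-0.7, 0.8, -1.6]
width: 0.0519
gripper_force: 20.0
```

Run:
```python
from h import *
st=get_state();print(st['width'],st['gripper_force'],st['force'])
plan([[.563,.011,.0172,-3.1]])
save('wrist','w10.png')
print(proj('wrist',[.563,.011,.003]))
```

```text
0.05194368782260341 19.999787472188473 [-0.6924502   0.77602009 -1.62706094]
at [ 0.563   0.0125  0.1389 -3.0985] t 33.93
tx 0.000 ty -0.006 tz 0.487 twist 0.000 rows 2.9
[275.88938964 196.45473089]
```

View pics/w10.png

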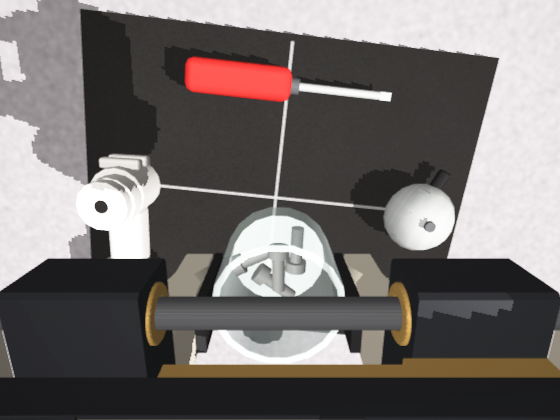

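The screwdriver's mid-length (290,83) lies on the cross line, and the jar is held upright. The mat centre is at (276,197), as predicted.

Call:
{"op": "arm_command", "data": {"commands": [{"tx":0,"ty":-0.005,"tz":0.08,"twist":0},{"tx":0,"ty":-0.005,"tz":0.2,"twist":0},{"tx":0,"ty":-0.005,"tz":0.32,"twist":0},{"tx":0,"ty":-0.005,"tz":0.41,"twist":0},{"tx":0,"ty":-0.005,"tz":0.46,"twist":0},{"tx":0,"ty":-0.005,"tz":0.48,"twist":0},{"tx":0,"ty":-0.005,"tz":0.487,"twist":0},{"tx":0,"ty":-0.005,"tz":0.487,"twist":0}]}}

```text
t: 34.65
eef_pos: [0.563, 0.0108, 0.0173]
ee_rot: [-3.141, -0.0, -3.099]
force: [0.3, 0.5, -0.9]
width: 0.0521
gripper_force: 20.0
```

Call:
{"op": "arm_command", "data": {"commands": [{"tx":0,"ty":0,"tz":0.002,"twist":0},{"tx":0,"ty":0,"tz":0.002,"twist":0},{"tx":0,"ty":0,"tz":0.002,"twist":0},{"tx":0,"ty":0,"tz":0.002,"twist":0},{"tx":0,"ty":0,"tz":0.002,"twist":0},{"tx":0,"ty":0,"tz":0.002,"twist":0},{"tx":0,"ty":0,"tz":0,"twist":0},{"tx":0,"ty":0,"tz":-0.06,"twist":0}], "claw": 0.9}}

```text
t: 35.32
eef_pos: [0.5612, 0.0105, 0.03]
ee_rot: [-3.141, -0.004, -3.1]
force: [-0.2, -0.0, -0.5]
width: 0.0786
gripper_force: 0.0
```

Call:
{"op": "arm_command", "data": {"commands": [{"tx":0,"ty":0,"tz":-0.12,"twist":0},{"tx":0,"ty":0,"tz":-0.28,"twist":0},{"tx":0,"ty":0,"tz":-0.44,"twist":0},{"tx":0.15,"ty":0,"tz":-0.6,"twist":0},{"tx":0.25,"ty":0,"tz":-0.7,"twist":0},{"tx":0.25,"ty":0,"tz":-0.7,"twist":0},{"tx":0.25,"ty":0,"tz":-0.7,"twist":0},{"tx":0.25,"ty":0,"tz":-0.7,"twist":0}]}}

```text
t: 35.98
eef_pos: [0.5007, 0.0085, 0.2073]
ee_rot: [3.141, 0.001, -3.099]
force: [0.1, 0.1, -0.4]
width: 0.0789
gripper_force: 0.0
```

Run:
```python
from h import *
plan([])
im=save('wrist','w11.png')
print(proj('wrist',[.563,.011,.053]),proj('wrist',[.563,.011,.003]))
circ('cap',.068);circ('jar',.053);circ('light',.033)
```

```text
at [ 0.5007  0.0085  0.2073 -3.0988] t 35.98
[277.52431703 257.12022675] [277.58541498 237.72683388]
cap 0.7 [129. 233. 169. 270.] encl [array([ 555.3, -102.1]), np.float64(19.0)] mean [ 553.1 -103.3] rect [array([ 553. , -103.4]), array([27.5, 37.2]), np.float64(35.7)]
jar 0.8 [252. 213. 304. 281.] encl [array([553.8,  10.6]), np.float64(32.9)] mean [554.1  10.4] rect [array([553.8,  10.1]), array([65.3, 50.1]), np.float64(2.5)]
light 0.98 [252. 331. 284. 354.] encl [array([664.7,   4.7]), np.float64(18.3)] mean [667.9   4.4] rect [array([669.8,   4.4]), array([26.1, 34. ]), np.float64(2.5)]
light 0.84 [ 0. 40. 19. 85.] encl [array([ 404.5, -231. ]), np.float64(19.4)] mean [ 403.9 -226. ] rect [array([ 405.5, -225.2]), array([11.6, 38.7]), np.float64(80.2)]
light 0.62 [  4. 241.  46. 261.] encl [array([ 579. , -239.5]), np.float64(19.2)] mean [ 576.1 -238.4] rect [array([ 574.9, -239.6]), array([18. , 37.7]), np.float64(2.5)]
```

View pics/w11.png

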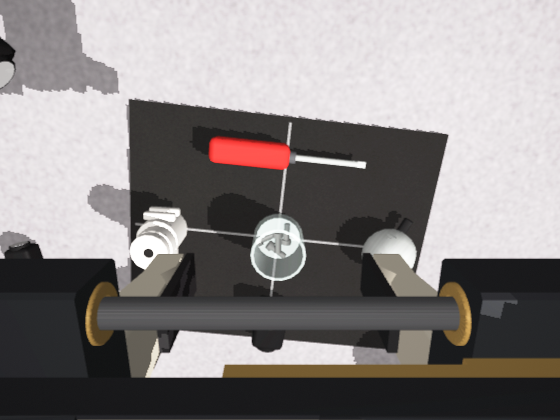

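The jar stands upright over the crossing, its rim at (278,255) against a predicted (277.5,257). The screwdriver, the light behind and the stack are all in place, and nothing is touching.

```bash
python3 -c "
from station import job_done;print(job_done())"
```

```text
the job is handed in; nothing more can be done
None
```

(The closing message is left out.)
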